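# Clamp the castor batten in its hold-down

## Task

Two identical brown plywood hold-downs with red-tipped levers stand on the workshop bench, both open. Clamp the pine batten for drilling: press the red paddle of the hold-down that has the batten lying in it all the way down until it snaps home and stays down by itself, then let go. Leave the batten where it lies and do not work the empty hold-down.

Things in the scene. Friction and masses are not known exactly. Their poses are not given: they have to be found in the camera images.
- hold_arm (a joint): Lever of the hold-down with the batten, in rad: 0 = sprung up (open, sloping up 26 degrees from hinge to paddle), 0.45 = fully down (lever level). Pushing the paddle down takes about 7 N at first, less further down; past about 0.3 the lever snaps to its hard stop at 0.45 and is held there. Let go earlier, it springs up. The hinge is 190 mm from the paddle's point along the lever, 80 mm above the bench.
- hold_paddle (a point): Centre of the top face of the red paddle (75 mm along the lever, 50 wide, 12 thick) on the hold-down with the batten. With the lever up, x points level from paddle to hinge, z up. The point is 168 mm above the bench when up, 86 mm when home, and moves 21 mm away from the hinge on the way. The hold-down is a dark brown plywood board 240 x 110 x 18 mm, fixed; its parts by the hinge reach 98 mm high.
- batten: Loose pine batten 45 x 220 x 30 mm, 0.2 to 0.3 kg, with a small castor (wheel up, black tyre, top 59 mm above the batten) screwed near one end. It lies across one hold-down's board, under the middle of its lever, against a low fence; its underside is 18 mm above the bench. Origin: centre of the underside; y along it (castor 84 mm towards -y), z up.
- spare_paddle (a point): Same point, axes and sizes as hold_paddle, on the identical hold-down that is empty. It must stay open.
There are look-alikes about, which are no part of the job. Of the things that look like the batten, the middle-sized one is meant.

How it is judged:
By the outcome, as a careful person would: the job done as asked, in the order asked, and still so for the second after the job is handed in, with the robot touching nothing.
It also fails if it takes over 32 s, if anything falls off the work surface, if the arm or the gripper's body presses on something with over 40 N, if the wrist force passes 120 N, or if a joint passes its speed limit or range.

## Robot

A 6-joint arm with a two-finger parallel gripper is mounted at the origin on the work surface. World frame = base frame: x ahead of the robot, y to its left, z up, the work surface at z = 0. Lengths are in mm, angles in rad, forces in N, time in s.
With the tool pointing down it reaches from about 350 to 775 mm from the base axis. Payload 7.3 kg.
Tool frame: the origin (TCP) lies at the very end of the fingers, on their centre line; the grasp point (between the pads) lies 19 mm behind it; z points along the fingers, x is the direction in which the jaws open and shut, and the axes are right-handed (so a half turn about z gives the same grasp; the last joint's range is limited). The gripper opens to 92 mm and grips with 3 to 60 N. Pads are 19 mm wide; open, the fingers measure 130 mm over their backs; the gripper's body (75 mm by 190 mm) begins 47 mm behind the grasp point.
Start: joints at [-1.342, 0.342, 1.524, -0, 1.275, -0.146], TCP at [192.219, -488.566, 226.741] pointing down, gripper open.
Joint ranges: [-2.53, 2.53], [-0.77, 2.02], [0.04, 2.7], [-1, 4.14], [0.28, 2.66], [-3.11, 3.11]. Speed limits (rad/s): [2.57, 2.57, 3.14, 3.14, 3.14, 3.14].

## Interface

Orientations are given as [roll, pitch, yaw] about the fixed x, y, z axes, in that order (R = Rz(yaw) Ry(pitch) Rx(roll)).
In Python, from plant import bot, capture, camera_params gives the robot as it stands.
- The arm moves only by the shell command python3 -m jog 'ROWS' [OPENING]. ROWS is a JSON object of lists of equal length, an entry for each row: "xyz": the shift along the world's x, y, z as a fraction of full scale, a list of three; "angular": the turn, a rotation vector about the world's x, y, z as a fraction of full scale, a list of three. In form: {"xyz": [[x, y, z], ...], "angular": [[wx, wy, wz], ...]}. A call has 1 to 10 rows; each row shifts and turns the pose as measured when the row begins; what a row does not reach is not made up. Full scale, the value 1, is 2 cm for a shift and 6 degrees for a turn. A row lasts 1/10 s, in which the tool goes at most 50 mm and 8.59 degrees, less where a joint would pass 70% of its speed; a pose out of reach is approached as far as the arm can. A call with a number of a shift or a turn outside -1 to 1 is refused whole. A call with a gripper value outside its range is refused whole. OPENING is the closure, from -1 (fully open) to 1 (shut), set as the call begins (- or left out, the last holds). The fingers move at their own pace and stop on an object; the grip force is fixed at half the most. Time passes only in rows, so rows that do not move let the fingers close. It gives the time, the measured TCP pose, the force and the opening at its end, in the units of the state.
- bot.get_obs(): the state, without advancing time (a new reading comes with each control period).
- capture(name): name is "side" or "top"; returns the picture (384x512x3 uint8, red, green, blue); there is no depth.
- camera_params(name): a dict with "fx", "fy", "cx", "cy" (pixels), "rvec" (rotation vector, rad) and "tvec" (3), from world to camera coordinates, as OpenCV has them. Camera axes: x right, y down, z forward; pixel columns grow to the right and rows downward; lengths in mm; the calibration is good to about 2 mm. A picture is of the moment at which its call begins. camera_params takes no time and is no camera call.
- bot.close_job(): hands the job in, once; it reports no verdict.
The state is a dict: "time": time; "joint_positions": joint angles; "dq": joint speeds; "tau": joint torques, N m; "tool_pos": TCP position; "tcp_rot": TCP orientation; "contact_force": force on the tool from outside, world axes, zero at the start; "moment": the same for the moment, N m; "grip_width": finger opening in mm.
Only numpy, scipy, OpenCV 4.12 (cv2) and the standard library are available. Lean on these libraries where they do the work, as an engineer would, in place of code of your own. Each camera call takes 0.05 s, during which the arm holds its last target.

## Working session

There is one attempt and no reset: what is moved stays moved. The work goes in short steps, Python scripts to look and compute and a shell command to move; the robot and the scene stay as the last step left them, time stands still between calls to the robot, and variables do not carry over. Pictures are saved under pics/ and viewed, and the job is handed in when it is done.

```bash
mkdir -p pics; cat > h.py <<'E'
import numpy as np, cv2
from plant import bot, capture, camera_params
def cam(n):
    p=camera_params(n);R,_=cv2.Rodrigues(np.array(p['rvec'],float));t=np.array(p['tvec'],float).ravel()
    return p,R,t
def ray(n,u,v):
    p,R,t=cam(n);d=R.T@np.array([(u-p['cx'])/p['fx'],(v-p['cy'])/p['fy'],1.]);return -R.T@t,d
def onz(n,u,v,z):
    o,d=ray(n,u,v);return o+d*(z-o[2])/d[2]
def proj(n,X):
    p,R,t=cam(n);c=R@np.array(X,float)+t;return (p['fx']*c[0]/c[2]+p['cx'],p['fy']*c[1]/c[2]+p['cy'])
E
python3 - <<'E'
from h import *
for n in('top','side'):
    im=capture(n);cv2.imwrite(f'pics/{n}0.png',cv2.resize(im[:,:,::-1],(800,600),interpolation=cv2.INTER_CUBIC)); np.save(f'{n}0.npy',im)
    o,_=ray(n,0,0);print(n,o)
print(bot.get_obs())
E
```

```text
top [ 428.02783683  124.90487433 1107.45801057]
side [327.94645729 902.22753648 946.85717317]
{'time': 0.1, 'joint_positions': array([-1.34201713e+00,  3.42651514e-01,  1.52490343e+00,  3.13934909e-05,
        1.27537053e+00, -1.45983107e-01]), 'dq': array([ 0.0011746 , -0.0009102 , -0.00021509, -0.00193903,  0.00042377,
       -0.00031492]), 'tau': array([ 1.39230200e-03, -4.32006133e+01, -2.44694495e+01,  7.19041144e-02,
        5.25509776e-02, -4.88398518e-05]), 'tool_pos': array([ 192.13597716, -488.20829642,  226.12154565]), 'tcp_rot': array([-3.14136907e+00,  1.31428404e-03, -1.19604303e+00]), 'contact_force': array([0.07056416, 0.54858046, 0.25708701]), 'moment': array([ 0.04462438,  0.04068143, -0.00054966]), 'grip_width': 91.76314647607055}
```

View pics/top0.png

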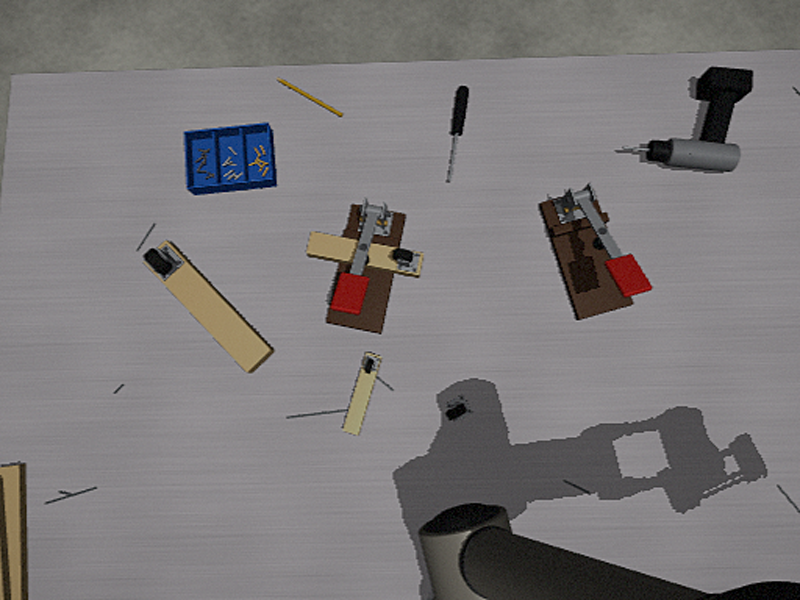

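View pics/side0.png

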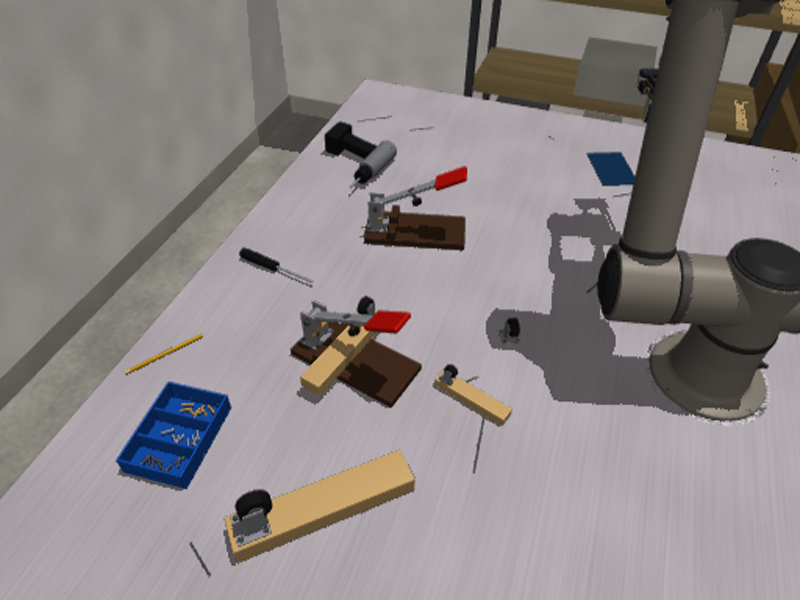

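The top view (800x600) shows three batten-like pieces. The large one is at (210,305), the small one at (362,392), and the middle-sized one lies across the left hold-down at (365,253). That makes the left paddle, at top (350,293) and side (388,321), the target. The right hold-down, paddle at (628,275), is empty apart from shadow. Next I'll measure both paddles and make an enlarged crop.

```bash
python3 - <<'E'
from h import *
ims={n:np.load(n+'0.npy') for n in('top','side')}
C={}
for n,im in ims.items():
    hsv=cv2.cvtColor(im,cv2.COLOR_RGB2HSV)
    m=(((hsv[...,0]<6)|(hsv[...,0]>174))&(hsv[...,1]>190)&(hsv[...,2]>100)).astype(np.uint8)
    k,l,s,c=cv2.connectedComponentsWithStats(m)
    for i in range(1,k):
        if s[i,4]>60:
            ct=cv2.findContours((l==i).astype(np.uint8),0,2)[0][0]
            r=cv2.minAreaRect(ct);b=cv2.boxPoints(r)
            print(n,s[i,4],c[i].round(1),b.round(1).tolist());C.setdefault(n,[]).append((c[i],b))
for c,b in C['top']:
    P=[onz('top',*q,168) for q in b];print('top z168 centre',onz('top',*c,168).round(1),[p[:2].round(0).tolist() for p in P])
    for c2,_ in C['side']:
        o1,d1=ray('top',*c);o2,d2=ray('side',*c2)
        s=np.linalg.lstsq(np.c_[d1,-d2],o2-o1,rcond=None)[0];a=o1+s[0]*d1;e=o2+s[1]*d2
        print('  tri',((a+e)/2).round(1),'gap',np.linalg.norm(a-e).round(1))
a=cv2.resize(ims['top'][110:225,180:430],(0,0),fx=3.0,fy=3.0,interpolation=cv2.INTER_CUBIC)
cv2.imwrite('pics/crop0.png',a[:,:,::-1])
a=cv2.resize(ims['side'][180:270,170:290],(0,0),fx=6,fy=6,interpolation=cv2.INTER_CUBIC)
cv2.imwrite('pics/crop1.png',a[:,:,::-1])
E
```

```text
top 443 [402.1 175.9] [[387.5, 167.3000030517578], [402.79998779296875, 158.8000030517578], [416.79998779296875, 184.0], [401.5, 192.5]]
top 448 [223.4 187.4] [[210.8000030517578, 196.89999389648438], [216.8000030517578, 172.6999969482422], [235.39999389648438, 177.39999389648438], [229.39999389648438, 201.60000610351562]]
side 147 [288.3 113.6] [[276.8999938964844, 113.69999694824219], [297.6000061035156, 106.80000305175781], [299.79998779296875, 113.4000015258789], [279.1000061035156, 120.30000305175781]]
side 255 [247.7 205.2] [[232.8000030517578, 209.10000610351562], [234.60000610351562, 196.89999389648438], [262.20001220703125, 200.89999389648438], [260.3999938964844, 213.10000610351562]]
top z168 centre [ 601.1 -240.9  168. ] [[625.0, -205.0], [646.0, -247.0], [579.0, -277.0], [558.0, -236.0]]
  tri [ 603.3 -244.1  159.8] gap 1.4
  tri [ 826.7 -583.7 -751.1] gap 116.2
top z168 centre [583.1 220.7 168. ] [[559.0, 254.0], [622.0, 238.0], [609.0, 189.0], [546.0, 206.0]]
  tri [517.4 188.7 458.6] gap 35.1
  tri [584.4 221.4 161.9] gap 0.7
```

View pics/crop0.png

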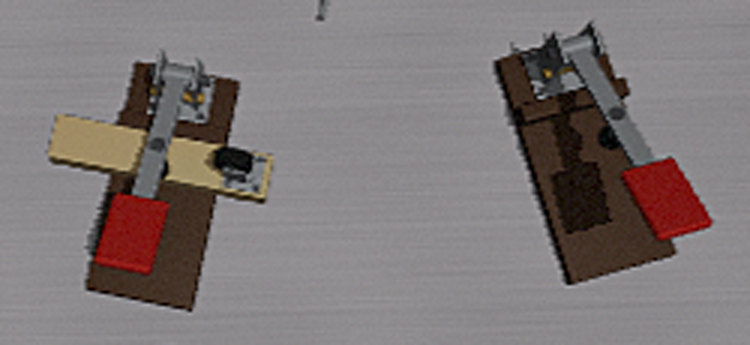

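View pics/crop1.png

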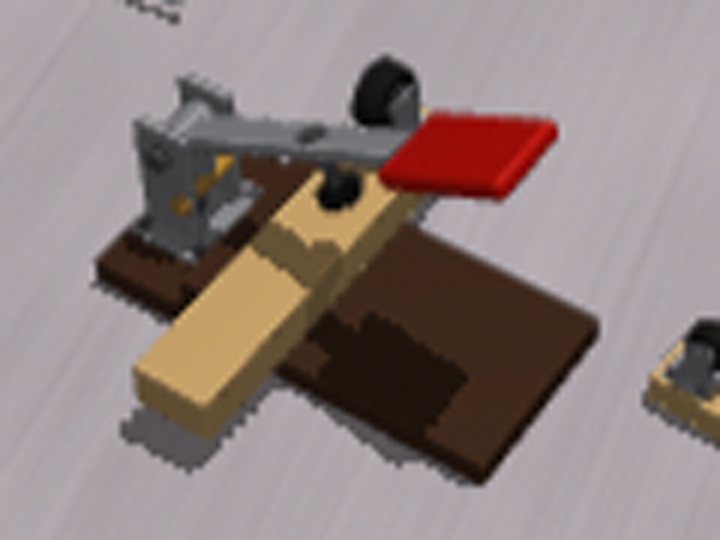

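The crops confirm it: the left hold-down has the middle-sized batten with its castor under the lever, and the right one is empty. The target paddle triangulates to about (584, 221, 162–168), which fits the stated 168 mm height. The lever's x axis points along about (0.97, -0.23). I'll shut the fingers and fly over at z of about 230, clear of both levers.

```bash
python3 -m jog '{"xyz":[[0.5,1,0.2],[0.5,1,0.2],[0.5,1,0.2],[0.5,1,0],[0.5,1,0],[0.5,1,0],[0.5,1,0],[0.5,1,0],[0.5,1,0],[0.5,1,0]],"angular":[[0,0,0],[0,0,0],[0,0,0],[0,0,0],[0,0,0],[0,0,0],[0,0,0],[0,0,0],[0,0,0],[0,0,0]]}' 1
```

```text
time: 1.1
tool_pos: [292.7, -280.4, 234.5]
tcp_rot: [3.141, 0.009, -1.201]
contact_force: [-0.6, 0.4, 0.7]
grip_width: 16.4
```

```bash
python3 -m jog '{"xyz":[[0.55,1,0],[0.55,1,0],[0.55,1,0],[0.55,1,0],[0.55,1,0],[0.55,1,0],[0.55,1,0],[0.55,1,0],[0.55,1,0],[0.55,1,0]],"angular":[[0,0,0],[0,0,0],[0,0,0],[0,0,0],[0,0,0],[0,0,0],[0,0,0],[0,0,0],[0,0,0],[0,0,0]]}' 1
```

```text
time: 2.1
tool_pos: [404.2, -70.0, 232.3]
tcp_rot: [3.138, 0.014, -1.202]
contact_force: [-0.3, 0.3, -1.1]
grip_width: 0.3
```

```bash
python3 - <<'E'
from h import *
# board direction from its corners (crop0 px/3 + offset), at z=18
q=[(135,62),(238,78),(192,310),(87,290)]
P=[onz('top',180+u/3,110+v/3,18)[:2] for u,v in q]
print([p.round(0) for p in P]); d=(P[0]+P[1]-P[2]-P[3])/2; print(np.linalg.norm(d),np.arctan2(d[1],d[0]))
print(sum(P)/4)
E
```

```text
[array([785., 229.]), array([765., 124.]), array([528., 176.]), array([551., 280.])]
240.55759200539825 -0.21257774225296636
[657.06508353 202.20500261]
```

The board measures 240.6 mm long, against 240 given. Its axis has yaw -0.213, and its centreline passes within about 3 mm of the triangulated paddle. I'll aim at (584, 220).

```bash
python3 -m jog '{"xyz":[[0.6,1,0],[0.6,1,0],[0.6,1,0],[0.6,1,0],[0.6,1,0],[0.6,1,0],[0.6,1,0],[0.6,1,0],[0.6,1,0],[0.6,1,0]],"angular":[[0,0,0],[0,0,0],[0,0,0],[0,0,0],[0,0,0],[0,0,0],[0,0,0],[0,0,0],[0,0,0],[0,0,0]]}' 1; python3 -m jog '{"xyz":[[0.6,0.9,0],[0.6,0.9,0],[0.6,0.9,0],[0.6,0.8,0],[0.3,0.4,0],[0,0,0]],"angular":[[0,0,0],[0,0,0],[0,0,0],[0,0,0],[0,0,0],[0,0,0]]}' 1
```

```text
time: 3.1
tool_pos: [525.8, 139.7, 228.9]
tcp_rot: [3.131, 0.017, -1.201]
contact_force: [0.3, 0.2, -0.4]
grip_width: 0.1
time: 3.7
tool_pos: [580.9, 223.3, 225.1]
tcp_rot: [3.125, 0.019, -1.198]
contact_force: [0.4, 0.3, 0.6]
grip_width: 0.4
```

```bash
python3 -m jog '{"xyz":[[0.1,-0.1,-0.7],[0,0,-0.7],[0,0,-0.4],[0,0,0]],"angular":[[0,0,0],[0,0,0],[0,0,0],[0,0,0]]}' 1
python3 - <<'E'
from h import *
t=bot.get_obs()['tool_pos']
for n in('top','side'):
    im=capture(n);u,v=map(int,proj(n,[584,220,168]));a=im[v-50:v+50,u-65:u+65].copy()
    cv2.imwrite(f'pics/{n}1.png',cv2.resize(a[:,:,::-1],(0,0),fx=5,fy=5,interpolation=cv2.INTER_CUBIC))
    print(n,'tip px in crop',[(5*(p-o)) for p,o in zip(proj(n,t),(u-65,v-50))])
E
```

```text
time: 4.1
tool_pos: [581.4, 218.8, 187.8]
tcp_rot: [3.122, 0.018, -1.199]
contact_force: [0.2, -0.1, -0.6]
grip_width: 0.5
top tip px in crop [np.float64(326.8423822620558), np.float64(248.84122727869695)]
side tip px in crop [np.float64(330.7631364331374), np.float64(226.5395343017427)]
```

View pics/side1.png

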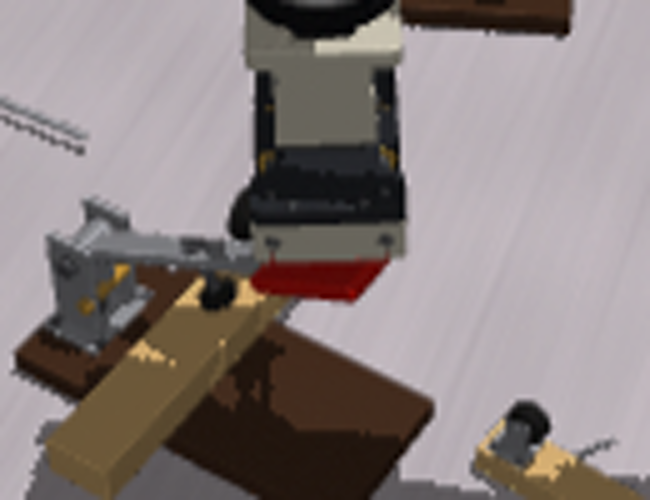

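View pics/top1.png

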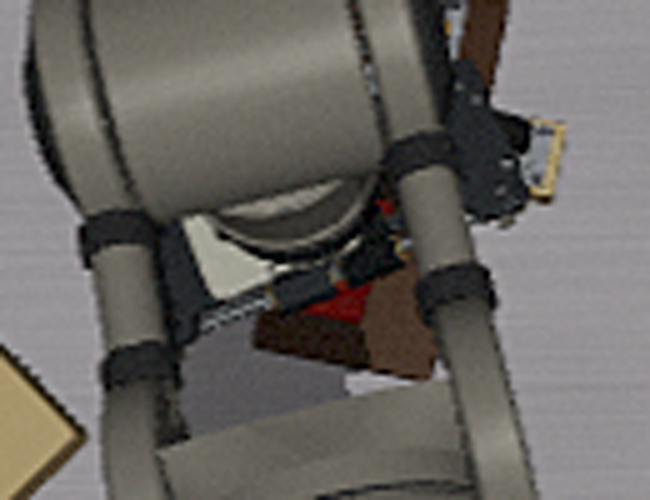

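The side crop shows the fingers just above the middle of the red paddle around (320,255), with clear air on all sides. The top view is mostly blocked by the arm. The body bottom stays 66 mm above the tip, so it clears the castor (top 107 mm) all the way down. I'll press along the lever's arc.

```bash
python3 -m jog '{"xyz":[[0.1,0.05,-0.5],[0,0,-0.4],[-0.2,0.05,-0.5],[-0.2,0.05,-0.5]],"angular":[[0,0,0],[0,0,0],[0,0,0],[0,0,0]]}' 1
```

```text
time: 4.6
tool_pos: [578.3, 222.1, 153.3]
tcp_rot: [3.133, 0.016, -1.199]
contact_force: [-1.3, -0.4, 4.0]
grip_width: 0.5
```

```bash
python3 -m jog '{"xyz":[[-0.2,0.05,-0.5],[-0.15,0.03,-0.5],[-0.1,0.03,-0.5],[-0.1,0,-0.5]],"angular":[[0,0,0],[0,0,0],[0,0,0],[0,0,0]]}' 1
```

```text
time: 5.0
tool_pos: [566.2, 224.5, 109.8]
tcp_rot: [3.133, 0.016, -1.199]
contact_force: [0.6, -0.6, 0.1]
grip_width: 0.0
```

The force has dropped to zero at z of about 110, so the lever has snapped away from the tip. I'll follow it down gently to make sure it's home.

```bash
python3 -m jog '{"xyz":[[0,0,-0.4],[0,0,-0.3],[0,0,-0.15],[0,0,-0.1],[0,0,-0.1]],"angular":[[0,0,0],[0,0,0],[0,0,0],[0,0,0],[0,0,0]]}' 1
```

```text
time: 5.5
tool_pos: [565.0, 224.5, 86.2]
tcp_rot: [3.13, 0.017, -1.199]
contact_force: [-8.6, -3.2, 24.5]
grip_width: 0.6
```

The tip is at z = 86.2 with 24 N against it, so the lever is on its hard stop. Now I'll let go: straight up, then clear for a look.

```bash
python3 -m jog '{"xyz":[[0,0,0.5],[0,0,1],[0,0,1],[0,0,1],[0,0,1],[0,0,1],[0,0,1],[-0.5,-1,0.5],[-0.5,-1,0],[-0.5,-1,0]],"angular":[[0,0,0],[0,0,0],[0,0,0],[0,0,0],[0,0,0],[0,0,0],[0,0,0],[0,0,0],[0,0,0],[0,0,0]]}' 1
python3 -m jog '{"xyz":[[-0.6,-1,0],[-0.6,-1,0],[-0.6,-1,0],[-0.6,-1,0],[-0.6,-1,0],[-0.6,-1,0],[-0.6,-1,0],[-0.6,-1,0],[-0.6,-1,0],[-0.6,-1,0]],"angular":[[0,0,0],[0,0,0],[0,0,0],[0,0,0],[0,0,0],[0,0,0],[0,0,0],[0,0,0],[0,0,0],[0,0,0]]}' 1
python3 -m jog '{"xyz":[[-0.5,-1,0],[-0.5,-1,0],[-0.5,-1,0],[-0.5,-1,0],[-0.5,-1,0],[-0.5,-1,0],[-0.5,-1,0],[0,0,0],[0,0,0]],"angular":[[0,0,0],[0,0,0],[0,0,0],[0,0,0],[0,0,0],[0,0,0],[0,0,0],[0,0,0],[0,0,0]]}' 1
python3 - <<'E'
from h import *
C={}
for n in('top','side'):
    im=capture(n);cv2.imwrite(f'pics/{n}2.png',cv2.resize(im[:,:,::-1],(800,600),interpolation=cv2.INTER_CUBIC))
    hsv=cv2.cvtColor(im,cv2.COLOR_RGB2HSV)
    m=(((hsv[...,0]<6)|(hsv[...,0]>174))&(hsv[...,1]>190)&(hsv[...,2]>100)).astype(np.uint8)
    k,l,s,c=cv2.connectedComponentsWithStats(m)
    C[n]=[c[i] for i in range(1,k) if s[i,4]>60]
    print(n,C[n])
for a in C['top']:
  for b in C['side']:
    o1,d1=ray('top',*a);o2,d2=ray('side',*b)
    s=np.linalg.lstsq(np.c_[d1,-d2],o2-o1,rcond=None)[0];p=o1+s[0]*d1;e=o2+s[1]*d2
    print(((p+e)/2).round(1),np.linalg.norm(p-e).round(1))
E
```

```text
time: 6.5
tool_pos: [537.2, 165.3, 238.4]
tcp_rot: [-3.14, 0.015, -1.196]
contact_force: [0.3, 0.0, -0.4]
grip_width: 0.4
time: 7.5
tool_pos: [414.8, -42.6, 246.1]
tcp_rot: [-3.125, 0.007, -1.195]
contact_force: [-0.3, -0.5, 1.0]
grip_width: -0.0
time: 8.4
tool_pos: [342.3, -191.1, 252.6]
tcp_rot: [-3.116, -0.005, -1.199]
contact_force: [0.0, 0.2, 0.2]
grip_width: 0.6
top [array([401.96651786, 175.90625   ]), array([224.95714286, 198.15952381])]
side [array([288.28571429, 113.58503401]), array([253.13392857, 227.67857143])]
[ 603.2 -243.6  160.1] 1.4
[  881.2  -759.3 -1181. ] 64.5
[508.  187.5 456.5] 15.7
[567.  225.8  78. ] 0.0
```

View pics/top2.png

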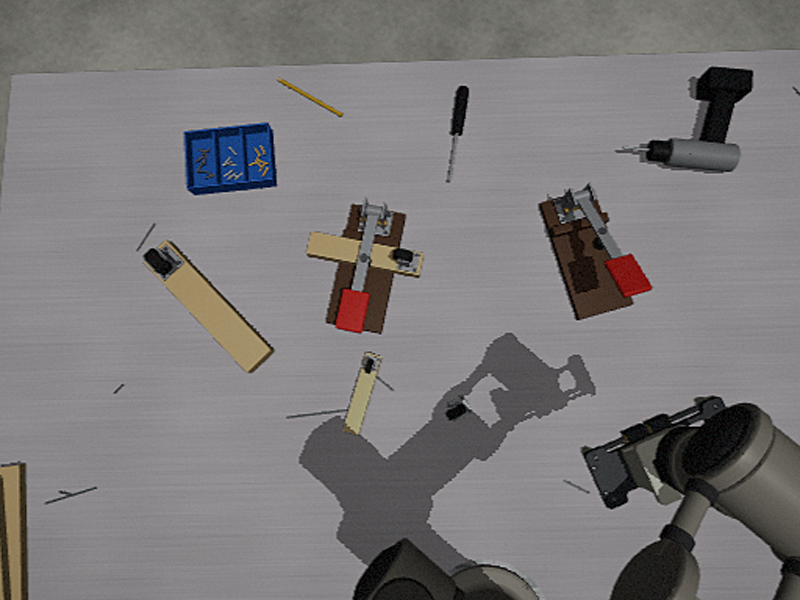

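View pics/side2.png

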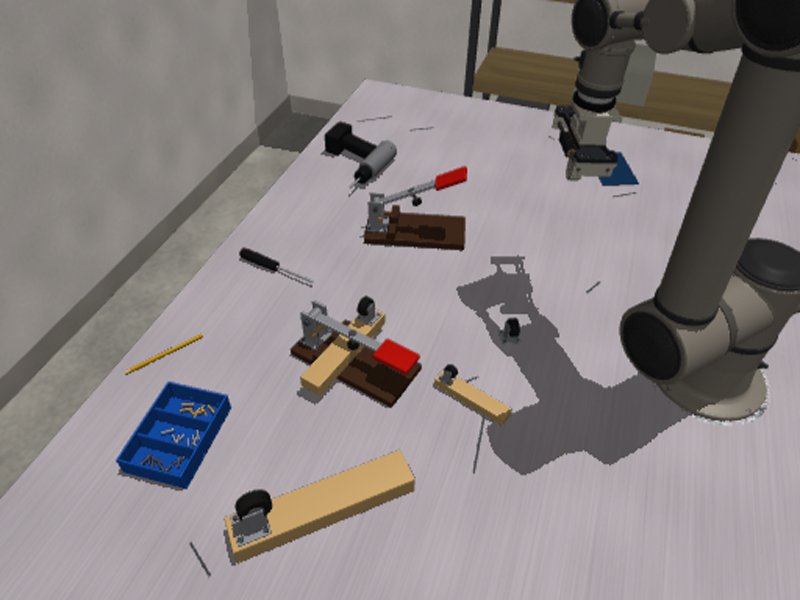

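The target paddle is down, at top (353,310) and side (397,354), and stays down 2.9 s after the final press. The batten is in the same place, and the spare paddle is still up at top (628,275). The arm is clear of everything, so I'm handing in.

```bash
python3 -c "
from plant import bot
print(bot.get_obs()['time'],bot.close_job())"
```

```text
the job is handed in; nothing more can be done
8.5 None
```

The hold-down with the middle-sized batten is clamped. I pressed its red paddle with closed fingers along the lever's arc. It snapped over at about z = 110 mm, and I followed it to its stop at z = 86.2 mm with about 25 N, then lifted off and moved away. I handed in at 8.5 s.

**Last checks:**
- **Target paddle:** it stays down by itself. The red patch triangulates to (567, 226, 78). That is 8 mm under the 86 mm home height, but the same method read about 6 mm low on the raised paddle because it also catches the paddle's side faces.
- **Batten and surroundings:** the batten shows no visible shift, and nothing else moved.
- **Empty hold-down:** its paddle is unchanged, at (603, -244, 160) both before and after.
- **Arm:** it is clear of everything, with contact force near zero.

No check failed or disagreed, apart from that small height offset.

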